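Sort glass blanks by slip on the tilt board

TASK

Two polished and two rough glass blanks are mixed up on the four-lane slip board: slowly raise its bar so that the two polished ones slide down by themselves into the steel tray, and stop in time so that no rough one ever lands in there. Finish with the board laid flat again and the two rough blanks set down, not dropped, in the terracotta saucer. Touch no blank before the two have slid down, and the polished ones not at all; leave the mandrel stand, glass chunk, caliper and canister alone.

Things in the scene. Friction and masses are not known exactly. Their poses are not given: they have to be found in the camera images.
- ramp: the slip tester, fixed to the shelf: a low frame that carries the hinged board and the steel catch tray. Its origin lies at shelf height under the middle of the hinge; its y axis points uphill along the lanes, x across them, z up. The hinge line runs along x, 55 mm above the origin. The lanes' upper faces are 60 mm above the shelf when the board is flat
- board (a joint): tilt of the board in rad: 0 flat, 0.75 steepest; grows as the bar at its uphill end is raised. The stiff friction hinge holds the board wherever it is left; raising takes about 7 N upwards at the bar, lowering 1 to 2 N downwards. On any one day both polished blanks let go at one tilt, somewhere between 0.14 and 0.46 rad; the rough ones at a slope (tangent) 1.47 times that
- board_bar (a point): middle of the round steel lifting bar, 10 mm thick, 120 mm long across the board (along the ramp's x), 45 mm beyond the board's uphill edge, 265 mm from the hinge line and level with it when flat (55 mm above the shelf); 40 mm of free space between bar and board for a finger. It can turn in the grip
- board_mid (a point): middle of the upper face of the tilting board (y uphill, z out of the face), 110 mm uphill of the hinge. Board 180 mm wide, reaching 220 mm uphill of the hinge. Four lanes, 40 mm wide inside, centred 22 and 66 mm either side of the middle; ribs between them 4 mm wide, 5 mm high. A blank that lets go starts slowly and takes up to 2 s to run down
- tray_in (a point): middle of the cork-lined floor of the steel catch tray below the hinge, 188 mm across by 128 mm along inside, walls 30 mm high (56 mm at the far end); axes as the ramp's
- blank_a_c (a point): teal glass blank, 32 mm across its lane, 36 mm along it (own y axis), 14 mm thick, upper 5 mm stepped in to 26 x 30 mm, 40 g; this point is its centre, 7 mm above its underside. The four look alike: two have a polished underside, two a rough one; only the board tells which
- blank_b_c (a point): teal glass blank, 32 mm across its lane, 36 mm along it (own y axis), 14 mm thick, upper 5 mm stepped in to 26 x 30 mm, 40 g; this point is its centre, 7 mm above its underside. The four look alike: two have a polished underside, two a rough one; only the board tells which
- blank_c_c (a point): teal glass blank, 32 mm across its lane, 36 mm along it (own y axis), 14 mm thick, upper 5 mm stepped in to 26 x 30 mm, 40 g; this point is its centre, 7 mm above its underside. The four look alike: two have a polished underside, two a rough one; only the board tells which
- blank_d_c (a point): teal glass blank, 32 mm across its lane, 36 mm along it (own y axis), 14 mm thick, upper 5 mm stepped in to 26 x 30 mm, 40 g; this point is its centre, 7 mm above its underside. The four look alike: two have a polished underside, two a rough one; only the board tells which
- saucer: terracotta saucer, loose, 450 g: 172 mm wide at the rim, 24 mm high, flat inner floor 6 mm above its underside and about 124 mm wide; origin at the centre of its underside
- mandrel_stand: maple stand 50 x 170 x 40 mm with six upright glass-tipped steel mandrels, 200 mm high in all; origin at the centre of its underside; to be left alone
- glass_chunk: red glass chunk, 58 mm wide and 36 mm high; origin under its centre; to be left alone
- caliper: flat brass bead caliper, 130 mm long, 7 mm high; origin under the middle of its beam; to be left alone
- canister: stainless annealing canister, 72 mm wide, 75 mm high; origin at the centre of its underside; to be left alone
Mind the look-alikes: they are no part of the job. Leave any blue or green look-alike of the part that bears blank_d_c alone.

How it is judged (in metres and radians):
On the way:
1. two blanks lie in the tray and two are still on the board, which is tilted (each blank is in the tray or on the board, and of any three blanks at least one is below 50 mm) (((distance between blank_a_c and tray_in below 0.105 m and y of blank_a_c in the frame of tray_in above -0.068 m and z of blank_a_c in the frame of tray_in below 0.045 m) or (y of blank_a_c in the frame of board_mid above -0.12 m and z of blank_a_c in the frame of board_mid between 0 and 0.02 m)) and ((distance between blank_b_c and tray_in below 0.105 m and y of blank_b_c in the frame of tray_in above -0.068 m and z of blank_b_c in the frame of tray_in below 0.045 m) or (y of blank_b_c in the frame of board_mid above -0.12 m and z of blank_b_c in the frame of board_mid between 0 and 0.02 m)) and ((distance between blank_c_c and tray_in below 0.105 m and y of blank_c_c in the frame of tray_in above -0.068 m and z of blank_c_c in the frame of tray_in below 0.045 m) or (y of blank_c_c in the frame of board_mid above -0.12 m and z of blank_c_c in the frame of board_mid between 0 and 0.02 m)) and ((distance between blank_d_c and tray_in below 0.105 m and y of blank_d_c in the frame of tray_in above -0.068 m and z of blank_d_c in the frame of tray_in below 0.045 m) or (y of blank_d_c in the frame of board_mid above -0.12 m and z of blank_d_c in the frame of board_mid between 0 and 0.02 m)) and height (world z) of any of blank_b_c, blank_c_c, blank_d_c below 0.05 m and height (world z) of any of blank_a_c, blank_c_c, blank_d_c below 0.05 m and height (world z) of any of blank_a_c, blank_b_c, blank_d_c below 0.05 m and height (world z) of any of blank_a_c, blank_b_c, blank_c_c below 0.05 m and value of joint board above 0.06 rad), for 0.2 s.
At the end, for the whole second after the job is handed in: the two polished blanks lie in the steel tray where they slid, the board is flat (tilt below 0.04 rad), the two rough blanks rest inside the upright saucer (centre within 70 mm of the saucer's, at most 45 mm above its underside), all still (((distance between blank_a_c and tray_in below 0.105 m and y of blank_a_c in the frame of tray_in above -0.068 m and z of blank_a_c in the frame of tray_in below 0.045 m) or (horizontal distance between blank_a_c and saucer below 0.07 m and z of blank_a_c in the frame of saucer below 0.045 m)) and ((distance between blank_b_c and tray_in below 0.105 m and y of blank_b_c in the frame of tray_in above -0.068 m and z of blank_b_c in the frame of tray_in below 0.045 m) or (horizontal distance between blank_b_c and saucer below 0.07 m and z of blank_b_c in the frame of saucer below 0.045 m)) and ((distance between blank_c_c and tray_in below 0.105 m and y of blank_c_c in the frame of tray_in above -0.068 m and z of blank_c_c in the frame of tray_in below 0.045 m) or (horizontal distance between blank_c_c and saucer below 0.07 m and z of blank_c_c in the frame of saucer below 0.045 m)) and ((distance between blank_d_c and tray_in below 0.105 m and y of blank_d_c in the frame of tray_in above -0.068 m and z of blank_d_c in the frame of tray_in below 0.045 m) or (horizontal distance between blank_d_c and saucer below 0.07 m and z of blank_d_c in the frame of saucer below 0.045 m)) and ((horizontal distance between blank_b_c and saucer below 0.07 m and z of blank_b_c in the frame of saucer below 0.045 m) or (horizontal distance between blank_c_c and saucer below 0.07 m and z of blank_c_c in the frame of saucer below 0.045 m) or (horizontal distance between blank_d_c and saucer below 0.07 m and z of blank_d_c in the frame of saucer below 0.045 m)) and ((horizontal distance between blank_a_c and saucer below 0.07 m and z of blank_a_c in the frame of saucer below 0.045 m) or (horizontal distance between blank_c_c and saucer below 0.07 m and z of blank_c_c in the frame of saucer below 0.045 m) or (horizontal distance between blank_d_c and saucer below 0.07 m and z of blank_d_c in the frame of saucer below 0.045 m)) and ((horizontal distance between blank_a_c and saucer below 0.07 m and z of blank_a_c in the frame of saucer below 0.045 m) or (horizontal distance between blank_b_c and saucer below 0.07 m and z of blank_b_c in the frame of saucer below 0.045 m) or (horizontal distance between blank_d_c and saucer below 0.07 m and z of blank_d_c in the frame of saucer below 0.045 m)) and ((horizontal distance between blank_a_c and saucer below 0.07 m and z of blank_a_c in the frame of saucer below 0.045 m) or (horizontal distance between blank_b_c and saucer below 0.07 m and z of blank_b_c in the frame of saucer below 0.045 m) or (horizontal distance between blank_c_c and saucer below 0.07 m and z of blank_c_c in the frame of saucer below 0.045 m)) and linear speed of each of blank_a, blank_b, blank_c, blank_d below 0.02 m/s and value of joint board below 0.04 rad and angle between saucer's own z axis and vertical below 0.1 rad); the robot touches nothing.
It fails at once if a third blank, so a rough one, gets into the steel tray ((distance between each of blank_b_c, blank_c_c, blank_d_c and tray_in below 0.105 m and y of each of blank_b_c, blank_c_c, blank_d_c in the frame of tray_in above -0.068 m and z of each of blank_b_c, blank_c_c, blank_d_c in the frame of tray_in below 0.045 m) or (distance between each of blank_a_c, blank_c_c, blank_d_c and tray_in below 0.105 m and y of each of blank_a_c, blank_c_c, blank_d_c in the frame of tray_in above -0.068 m and z of each of blank_a_c, blank_c_c, blank_d_c in the frame of tray_in below 0.045 m) or (distance between each of blank_a_c, blank_b_c, blank_d_c and tray_in below 0.105 m and y of each of blank_a_c, blank_b_c, blank_d_c in the frame of tray_in above -0.068 m and z of each of blank_a_c, blank_b_c, blank_d_c in the frame of tray_in below 0.045 m) or (distance between each of blank_a_c, blank_b_c, blank_c_c and tray_in below 0.105 m and y of each of blank_a_c, blank_b_c, blank_c_c in the frame of tray_in above -0.068 m and z of each of blank_a_c, blank_b_c, blank_c_c in the frame of tray_in below 0.045 m)).
It fails at once if the robot touches a blank before two have slid down (not (height (world z) of any of blank_b_c, blank_c_c, blank_d_c below 0.05 m and height (world z) of any of blank_a_c, blank_c_c, blank_d_c below 0.05 m and height (world z) of any of blank_a_c, blank_b_c, blank_d_c below 0.05 m and height (world z) of any of blank_a_c, blank_b_c, blank_c_c below 0.05 m) and (contact force between any of the fingers, the arm and blank_a above 0.3 N or contact force between any of the fingers, the arm and blank_b above 0.3 N or contact force between any of the fingers, the arm and blank_c above 0.3 N or contact force between any of the fingers, the arm and blank_d above 0.3 N)).
It fails at once if the robot touches a blank in the tray ((contact force between any of the fingers, the arm and blank_a above 0.3 N and distance between blank_a_c and tray_in below 0.105 m and y of blank_a_c in the frame of tray_in above -0.068 m and z of blank_a_c in the frame of tray_in below 0.045 m) or (contact force between any of the fingers, the arm and blank_b above 0.3 N and distance between blank_b_c and tray_in below 0.105 m and y of blank_b_c in the frame of tray_in above -0.068 m and z of blank_b_c in the frame of tray_in below 0.045 m) or (contact force between any of the fingers, the arm and blank_c above 0.3 N and distance between blank_c_c and tray_in below 0.105 m and y of blank_c_c in the frame of tray_in above -0.068 m and z of blank_c_c in the frame of tray_in below 0.045 m) or (contact force between any of the fingers, the arm and blank_d above 0.3 N and distance between blank_d_c and tray_in below 0.105 m and y of blank_d_c in the frame of tray_in above -0.068 m and z of blank_d_c in the frame of tray_in below 0.045 m)).
It fails at once if a blank is dropped into the saucer from more than about 30 mm ((linear speed of blank_a above 0.8 m/s and horizontal distance between blank_a_c and saucer below 0.08 m and height (world z) of blank_a_c below 0.08 m) or (linear speed of blank_b above 0.8 m/s and horizontal distance between blank_b_c and saucer below 0.08 m and height (world z) of blank_b_c below 0.08 m) or (linear speed of blank_c above 0.8 m/s and horizontal distance between blank_c_c and saucer below 0.08 m and height (world z) of blank_c_c below 0.08 m) or (linear speed of blank_d above 0.8 m/s and horizontal distance between blank_d_c and saucer below 0.08 m and height (world z) of blank_d_c below 0.08 m)).
It fails at once if a bystander is moved by more than 30 mm (distance of any of mandrel_stand, glass_chunk, caliper, canister from where it was at the start of the episode above 0.03 m).
It also fails if it takes over 72 s, if anything falls off the work surface, if the arm or the gripper's body presses on something with over 40 N, if the wrist force passes 120 N, or if a joint passes its speed limit or range.

ROBOT

A 7-joint arm with a two-finger parallel gripper is mounted at the origin on the work surface. World frame = base frame: x ahead of the robot, y to its left, z up, the work surface at z = 0. Lengths are in mm, angles in rad, forces in N, time in s.
With the tool pointing down it reaches from about 400 to 875 mm from the base axis. Payload 19.3 kg.
Tool frame: the origin (TCP) lies midway between the tips of the shut fingers; the grasp point (between the pads) lies 19 mm behind it; z points along the fingers, y is the line along which they close (so a half turn about z gives the same grasp; the last joint's range is limited). The gripper opens to 85 mm and grips with 20 to 120 N. Pads are 22 mm wide; open, the fingers measure 114 mm over their backs; the gripper's body (76 mm by 85 mm) begins 54 mm behind the grasp point. The pads swing forward as they close: fully open they stand 13 mm farther back than shut.
Start: joints at [1.223, 0.521, -0.036, 1.599, 0.021, 1.021, -0.113], TCP at [171.372, -601.038, 231.291] pointing down, gripper open.
Joint ranges: [-2.91, 2.91], [-0.3, 2.13], [-1.5, 1.42], [0.17, 2.43], [-1.26, 4.41], [0.16, 1.93], [-2.52, 2.52]. Speed limits (rad/s): [1.89, 1.89, 2.39, 2.39, 3.01, 3.01, 3.01].

INTERFACE

Orientations are given as a rotation vector (axis times angle).
In Python, from plant import env gives the robot as it stands.
- The arm moves only by the shell command python3 -m creep 'ROWS' [FORCE]. ROWS is JSON, a list of rows, each an object with "dp": the shift along the tool's x, y, z each as a share of 25 mm, from -1 to 1, a list of three; "turn": the turn about the tool's z as a share of 0.5 rad, from -1 to 1; "fingers": the closure, from 0 (fully open) to 1 (shut). In form: [{"dp": [dx, dy, dz], "turn": turn, "fingers": fingers}, ...]. A call has 1 to 8 rows; each row shifts and turns the commanded pose from where the row before left it, along the tool's axes as they then stand; what a row does not reach is not made up. A row lasts 1/12 s, in which the tool goes at most 41.7 mm and 7.16 degrees, less where a joint would pass 70% of its speed; a pose out of reach is approached as far as the arm can. A call with a number of a shift or a turn outside -1 to 1 is refused whole. A call with a gripper value outside its range is refused whole. The fingers move at their own pace and stop on an object; FORCE is the grip in N (left out, the last holds). Time passes only in rows, so rows that do not move let the fingers close. It gives the time, the measured TCP pose, the force, the opening and the grip force at its end, in the units of the state.
- env.state(): the state, without advancing time (a new reading comes with each control period).
- env.camera(name): name is "scene" or "side" or "wrist"; returns a dict with "img" (400x640x3 uint8, red, green, blue), "depth" (400x640 float32, mm along the optical axis (not along the pixel's ray), 0 where there is no reading), "vfov" (degrees; the focal length in pixels is half the picture's height over the tangent of half this angle, whatever the lens; pixels are square), "cx", "cy" (the principal point, pixels), "position" and "orientation" of the camera in the world. Camera axes: x right, y down, z forward; pixel columns grow to the right and rows downward; lengths in mm; the calibration is good to about 2 mm. A picture is of the moment at which its call begins.
- env.job_done(): hands the job in; it is judged then, once.
The state is a dict: "time": time; "q": joint angles; "qd": joint speeds; "joint_torque": joint torques, N m; "eef_pos": TCP position; "orientation": TCP orientation; "contact_force": force on the tool from outside, world axes, zero at the start; "wrist_torque": the same for the moment, N m; "gripper_width": opening from 0.0 (shut) to 1.0 (fully open); "grasp_force": force on a finger pad.
Only numpy, scipy, OpenCV 4.12 (cv2) and the standard library are available. Lean on these libraries where they do the work, as an engineer would, in place of code of your own. Each camera call takes 0.05 s, during which the arm holds its last target. There are 200 camera calls.

## Working session

There is one attempt and no reset: what is moved stays moved. The work goes in short steps, Python scripts to look and compute and a shell command to move; the robot and the scene stay as the last step left them, time stands still between calls to the robot, and variables do not carry over. Pictures are saved under pics/ and viewed, at most 10 in all, crops included, and the job is handed in when it is done.

```bash
mkdir -p pics; ls
cat > h.py <<'E'
import numpy as np, cv2
from scipy.spatial.transform import Rotation as R
from plant import env
def cam(n,save=None):
    c=env.camera(n)
    if save: cv2.imwrite('pics/'+save,cv2.cvtColor(c['img'],cv2.COLOR_RGB2BGR))
    return c
def world(c):
    "per-pixel world points from depth"
    h,w=c['depth'].shape; f=h/2/np.tan(np.radians(c['vfov'])/2)
    v,u=np.mgrid[:h,:w]; d=c['depth'].astype(float)
    p=np.stack([(u-c['cx'])/f*d,(v-c['cy'])/f*d,d],-1)
    return p@R.from_rotvec(c['orientation']).as_matrix().T+np.array(c['position'])
E
python3 - <<'E'
from h import *
a=cam('scene','s0.png'); b=cam('side','d0.png')
for c in(a,b): print(c['position'],c['orientation'],c['vfov'],c['cx'],c['cy'])
s=env.state(); print(s)
im=np.vstack([a['img'],b['img']]);
E
```

```text
pics
[1068.24976213   26.42728935  976.91309069] [-1.75645136 -2.12737343  0.53977543] 47.54549571058513 321.1002860458846 194.26723268312958
[467.66256284 637.98574457 710.76356552] [-0.23605644  2.81924341 -1.21298684] 54.90295565730894 311.67558309747864 192.8738314164421
{'time': 0.1, 'q': array([ 1.2227628 ,  0.52198142, -0.03634604,  1.59988644,  0.02118482,
        1.02110767, -0.11281063]), 'qd': array([ 0.00089985, -0.00343139, -0.00014081, -0.00302051,  0.00249655,
        0.0012188 ,  0.00030304]), 'joint_torque': array([ 3.22510161e-03, -9.28495789e+01,  1.98367506e+00, -3.70534122e+01,
        1.81309681e-02,  5.30697449e-03,  9.89782677e-06]), 'eef_pos': array([ 171.32944098, -600.77257475,  230.78935862]), 'orientation': array([-3.11035925e+00, -4.34858946e-01,  2.88677766e-04]), 'contact_force': array([ 0.27603033, -0.27354979,  0.14281803]), 'wrist_torque': array([ 0.01547371, -0.03087655, -0.04248262]), 'grasp_force': 0.0, 'gripper_width': 0.9955582174771125}
```

View pics/s0.png

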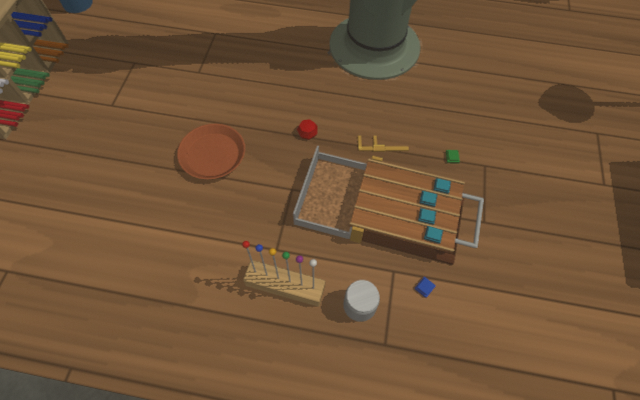

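View pics/d0.png

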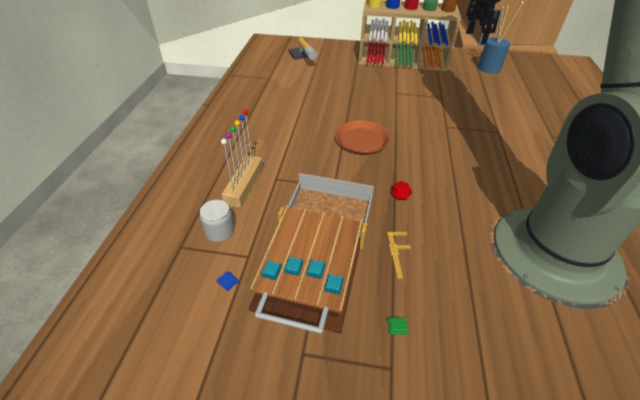

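The four teal blanks are at about (443,185), (429,198), (428,215) and (434,234) in the scene view, lying on the board. The blue (425,287) and green (453,156) look-alikes lie off the board on the table, so they are excluded. The bar is at (477,220), the tray at (330,195) and the saucer at (211,152).

Run:
```python
from h import *
for n in('scene','side'):
    c=cam(n); W=world(c); hsv=cv2.cvtColor(c['img'],cv2.COLOR_RGB2HSV)
    print(n)
    for nm,lo,hi,zr,am in(('teal',(85,120,70),(100,255,255),(55,100),40),('sauc',(3,120,90),(12,255,255),(3,40),400),('grey',(0,0,90),(179,45,255),(20,80),60),('yellow',(20,110,90),(32,255,255),(-5,100),30),('orange',(5,100,60),(19,255,255),(50,70),300)):
        m=cv2.inRange(hsv,lo,hi)
        m=m&(np.uint8((W[...,2]>zr[0])&(W[...,2]<zr[1])&(c['depth']>0)&(W[...,0]>300)&(W[...,0]<900))*255)
        k,l,st,ce=cv2.connectedComponentsWithStats(m)
        for i in range(1,k):
            if st[i,4]<am: continue
            P=W[l==i]; r=cv2.minAreaRect(P[:,:2].astype(np.float32))
            zm=np.percentile(P[:,2],[5,50,95]).round(0)
            top=P[P[:,2]>zm[2]-2].mean(0).round(1)
            print(nm,ce[i].round(),st[i,4],'rect',np.round(r[0],1),np.round(r[1],1),round(r[2],1),'z',zm,'mean',P.mean(0).round(1),'top',top)
```

```text
scene
teal [443. 184.] 115 rect [493.8 214.7] [29.9 27.1] 84.4 z [72. 75. 78.] mean [493.6 214.9  75.1] top [495.7 215.   77.1]
teal [429. 197.] 117 rect [533.3 185.5] [28.5 25.2] 82.4 z [73. 75. 77.] mean [534.  185.7  74.9] top [534.8 185.3  76.1]
teal [428. 215.] 135 rect [579.7 186.1] [28.9 27.4] 87.6 z [71. 75. 78.] mean [579.7 186.3  74.6] top [579.5 185.2  77. ]
teal [434. 233.] 141 rect [620.3 203.3] [29.1 26.4] 85.2 z [73. 75. 77.] mean [621.3 203.1  74.9] top [621.4 203.5  76.2]
sauc [211. 151.] 2913 rect [ 468.5 -362.6] [189.1 169.8] 46.0 z [ 5.  9. 25.] mean [ 468.5 -362.1   11.8] top [ 470.4 -359.9   25.1]
grey [316. 189.] 523 rect [533.9 -35.8] [133.7 199.3] 85.2 z [24. 34. 58.] mean [541.6 -73.9  39.7] top [ 534.8 -100.2   57.7]
grey [474. 221.] 348 rect [563.9 283.2] [ 48.5 130.1] 84.9 z [56. 60. 63.] mean [567.2 292.7  60. ] top [571.7 290.3  62.3]
grey [362. 298.] 969 rect [789.9  69.8] [68.9 66.6] 30.2 z [63. 76. 78.] mean [792.6  70.4  73.3] top [789.5  71.7  77.2]
yellow [378. 146.] 38 rect [369.9  56. ] [30.  23.4] 76.1 z [ 2.  7. 10.] mean [367.1  55.    7. ] t
[... 1324 characters left out ...]
 7.2 z [26. 70. 79.] mean [781.7  82.4  62.3] top [788.2  70.   77.9]
grey [290. 318.] 596 rect [564.3 277.2] [ 60.9 129. ] 84.9 z [57. 61. 63.] mean [563.8 294.4  60.4] top [563.3 293.6  62.1]
yellow [303.  43.] 42 rect [ 764.7 -912.4] [21.3 78.7] 31.4 z [66. 74. 78.] mean [ 761.1 -903.4   73.1] top [ 759.8 -907.6   77.1]
yellow [363. 233.] 49 rect [445.4  59.1] [21.4  7.7] 80.7 z [29. 58. 69.] mean [445.9  64.3  54.4] top [446.1  58.   68.5]
yellow [395. 251.] 244 rect [369.8  67.4] [129.2  40.5] 85.5 z [ 3.  6. 10.] mean [369.2  64.1   6.5] top [372.4  61.2   9.3]
orange [310. 256.] 6754 rect [553.  140.7] [235.6 200.9] 84.6 z [60. 62. 67.] mean [551.3 148.6  62.6] top [554.9 150.9  67. ]
```

```bash
python3 -m creep '[{"dp":[0.9,0,0],"turn":0.245,"fingers":0},{"dp":[0.9,0,0],"turn":0.245,"fingers":0},{"dp":[0.9,-0.2,0],"turn":0.245,"fingers":0},{"dp":[0.9,-1,0],"turn":0,"fingers":0.5},{"dp":[0.9,-1,0],"turn":0,"fingers":0.5},{"dp":[0.9,-1,0],"turn":0,"fingers":0.5},{"dp":[0.9,-1,0],"turn":0,"fingers":0.5},{"dp":[0.9,-1,0],"turn":0,"fingers":0.5}]' 30
python3 -c "
from h import *
s=env.state();print(s['q'].round(2),s['eef_pos'].round(0),s['orientation'].round(3),s['gripper_width'])"
```

```text
time: 0.87
eef_pos: [361.8, -469.9, 231.2]
orientation: [-3.138, 0.141, 0.0]
contact_force: [1.3, -0.6, 1.0]
gripper_width: 0.496
grasp_force: 0.0
[ 0.8   0.47  0.02  1.69 -0.01  0.98 -0.84] [ 362. -470.  231.] [-3.138  0.141  0.   ] 0.49586252303451545
```

```bash
python3 -m creep '[{"dp":[0.2,-1,0],"turn":0,"fingers":0.5},{"dp":[0.2,-1,0],"turn":0,"fingers":0.5},{"dp":[0.2,-1,0],"turn":0,"fingers":0.5},{"dp":[0.2,-1,0],"turn":0,"fingers":0.5},{"dp":[0.2,-1,0],"turn":0,"fingers":0.5},{"dp":[0.2,-1,0],"turn":0,"fingers":0.5},{"dp":[0.2,-1,0],"turn":0,"fingers":0.5},{"dp":[0.2,-1,0],"turn":0,"fingers":0.5}]' >/dev/null
python3 -m creep '[{"dp":[0.2,-1,0],"turn":0,"fingers":0.5},{"dp":[0.2,-1,0],"turn":0,"fingers":0.5},{"dp":[0.2,-1,0],"turn":0,"fingers":0.5},{"dp":[0.2,-1,0],"turn":0,"fingers":0.5},{"dp":[0.2,-1,0],"turn":0,"fingers":0.5},{"dp":[0.2,-1,0],"turn":0,"fingers":0.5},{"dp":[0.2,-1,0],"turn":0,"fingers":0.5},{"dp":[0.2,-1,0],"turn":0,"fingers":0.5}]' >/dev/null
python3 -m creep '[{"dp":[0.2,-1,0],"turn":0,"fingers":0.5},{"dp":[0.2,-1,0],"turn":0,"fingers":0.5},{"dp":[0.2,-1,0],"turn":0,"fingers":0.5},{"dp":[0.2,-1,0],"turn":0,"fingers":0.5},{"dp":[0.2,-1,0],"turn":0,"fingers":0.5},{"dp":[0.2,-1,0],"turn":0,"fingers":0.5},{"dp":[0.2,-1,0],"turn":0,"fingers":0.5},{"dp":[0.2,-1,0],"turn":0,"fingers":0.5}]' >/dev/null
python3 -m creep '[{"dp":[0.1,-1,0],"turn":0,"fingers":0.5},{"dp":[0.1,-1,0],"turn":0,"fingers":0.5},{"dp":[0.1,-1,0],"turn":0,"fingers":0.5},{"dp":[0.1,-1,0],"turn":0,"fingers":0.5},{"dp":[0,-1,0],"turn":0,"fingers":0.5},{"dp":[0,-1,0],"turn":0,"fingers":0.5},{"dp":[0,0,0],"turn":0,"fingers":0.5},{"dp":[0,0,0],"turn":0,"fingers":0.5}]'
python3 - <<'E'
from h import *
s=env.state();print(s['q'].round(2),s['orientation'].round(3))
c=cam('wrist','w1.png');W=world(c);hsv=cv2.cvtColor(c['img'],cv2.COLOR_RGB2HSV)
m=(hsv[...,1]<50)&(hsv[...,2]>90)&(W[...,2]>45)&(W[...,2]<75)&(c['depth']>0)
P=W[m]; u=np.array([.0903,.9959]); a=P[:,:2]@u; x=P[:,:2]@[.9959,-.0903]
print(len(P),np.percentile(a,[1,50,99]),np.percentile(x,[1,50,99]),'tcp',s['eef_pos'][:2]@u,s['eef_pos'][:2]@[.9959,-.0903])
E
```

```text
time: 3.53
eef_pos: [557.0, 265.4, 230.8]
orientation: [-3.139, 0.137, 0.001]
contact_force: [-0.9, 0.2, -0.3]
gripper_width: 0.498
grasp_force: 0.0
[-0.39  0.52 -0.21  1.61  0.12  1.03 -2.3 ] [-3.139e+00  1.370e-01  1.000e-03]
2139 [220.02737571 349.12684563 357.46866911] [473.24442633 547.09109925 601.66751475] tcp 314.5735878972532 530.7720519472582
```

View pics/w1.png

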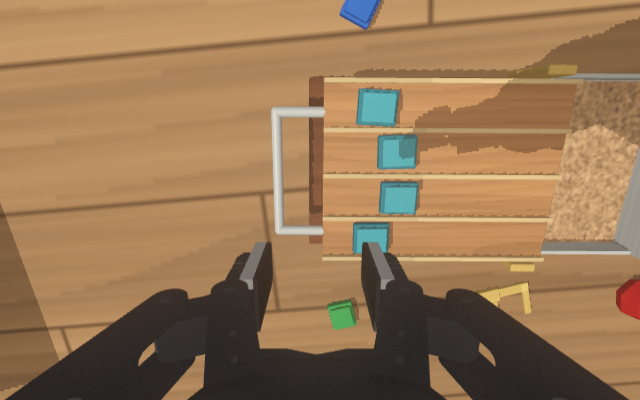

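The wrist view shows the bar at column 278 (rows 108–232) and the four teal blanks on the board at columns 360–415. Green (341,314) and blue (360,12) lie on the table. The fingers need to go 38 mm uphill.

```bash
python3 -m creep '[{"dp":[0.12,-0.76,0],"turn":0,"fingers":0.5},{"dp":[0.11,-0.75,0],"turn":0,"fingers":0.5},{"dp":[0,0,0.8],"turn":0,"fingers":0.5},{"dp":[0,0,1],"turn":0,"fingers":0.5},{"dp":[0,0,1],"turn":0,"fingers":0.5},{"dp":[0,0,1],"turn":0,"fingers":0.5},{"dp":[0,0,1],"turn":0,"fingers":0.5},{"dp":[0,0,0],"turn":0,"fingers":0.5}]' 40
python3 - <<'E'
from h import *
s=env.state(); u=np.array([.0903,.9959]);v=np.array([.9959,-.0903]);print(s['q'].round(2),s['eef_pos'][:2]@u,s['eef_pos'][:2]@v)
E
```

```text
time: 4.25
eef_pos: [564.9, 298.6, 107.0]
orientation: [3.134, -0.142, -0.008]
contact_force: [-0.2, -0.4, -0.8]
gripper_width: 0.503
grasp_force: 0.0
[-0.45  0.69 -0.19  1.65  0.17  0.82 -2.38] 348.35796990049244 535.6309552925219
```

```bash
python3 -m creep '[{"dp":[0.04,-0.16,0.8],"turn":0,"fingers":0.5},{"dp":[0,0,0.8],"turn":0,"fingers":0.5},{"dp":[0,0,0.8],"turn":0,"fingers":0.5},{"dp":[0,0,0.44],"turn":0,"fingers":0.5},{"dp":[0,0,0],"turn":0,"fingers":0.5},{"dp":[0,0,0],"turn":0,"fingers":0.5}]' 40
python3 -m creep '[{"dp":[0,0,0],"turn":0,"fingers":1},{"dp":[0,0,0],"turn":0,"fingers":1},{"dp":[0,0,0],"turn":0,"fingers":1},{"dp":[0,0,0],"turn":0,"fingers":1},{"dp":[0,0,0],"turn":0,"fingers":1},{"dp":[0,0,0],"turn":0,"fingers":1}]' 40
python3 - <<'E'
from h import *
s=env.state(); u=np.array([.0903,.9959]);v=np.array([.9959,-.0903]);print(s['q'].round(2),s['eef_pos'][:2]@u,s['eef_pos'][:2]@v)
E
```

```text
time: 4.75
eef_pos: [568.4, 304.8, 41.2]
orientation: [-3.138, 0.142, -0.0]
contact_force: [-0.5, 1.1, 0.6]
gripper_width: 0.498
grasp_force: 0.0
time: 5.25
eef_pos: [568.5, 303.5, 41.5]
orientation: [3.137, -0.143, 0.001]
contact_force: [-3.0, -9.5, 11.2]
gripper_width: 0.101
grasp_force: 39.2
[-0.47  0.79 -0.17  1.66  0.19  0.71 -2.4 ] 353.6182112650663 538.7430671914865
```

```bash
cat > check.py <<'E'
import sys,os,json
from h import *
u=np.array([.0903,.9959]);v=np.array([.9959,-.0903])
s=env.state(); t=np.arcsin((s['eef_pos'][2]-41.5)/265); H=352.4-265
out={}
for n in('side','wrist'):
    c=cam(n);W=world(c);hsv=cv2.cvtColor(c['img'],cv2.COLOR_RGB2HSV)
    m=(cv2.inRange(hsv,(85,120,50),(100,255,255))>0)&(c['depth']>0)&(W[...,2]>10)
    P=W[m]; a=P[:,:2]@u-H; x=P[:,:2]@v-536.5
    ok=(a>-160)&(a<260); P,a,x=P[ok],a[ok],x[ok]
    sl=a*np.cos(t)+(P[:,2]-55)*np.sin(t)
    for i,l in enumerate((-66,-22,22,66)):
        k=abs(x-l)<15
        out[n[0]+str(i)]=round(float(np.median(sl[k])),1) if k.sum()>25 else None
print('t=%.3f tilt %.3f'%(s['time'],t),out,'F',s['contact_force'].round(0),'q7 %.2f'%s['q'][6])
if '-b' in sys.argv: json.dump(out,open('base.json','w'))
else:
    b=json.load(open('base.json'))
    d={k:round(out[k]-b[k],1) for k in b if b[k] is not None and out[k] is not None}
    mv={int(k[1]) for k in d if d[k]<-4}|{i for i in range(4) if all(out[n+str(i)] is None for n in 'sw')}
    print('   moved lanes',mv,d)
    if mv: sys.exit(1)
E
python3 check.py -b
python3 -m creep '[{"dp":[0,0,-0.1],"turn":0,"fingers":1},{"dp":[0,0,-0.15],"turn":0,"fingers":1},{"dp":[0,0,-0.15],"turn":0,"fingers":1},{"dp":[0,0.01,-0.15],"turn":0,"fingers":1},{"dp":[0,0.02,-0.15],"turn":0,"fingers":1},{"dp":[0,0.02,-0.15],"turn":0,"fingers":1},{"dp":[0,0.02,-0.15],"turn":0,"fingers":1},{"dp":[0,0.01,-0.1],"turn":0,"fingers":1}]'
python3 check.py
```

```text
t=5.250 tilt 0.000 {'s0': 176.6, 's1': 150.3, 's2': None, 's3': None, 'w0': None, 'w1': 152.5, 'w2': 159.9, 'w3': 172.4} F [-3. -9. 11.] q7 -2.40
time: 6.02
eef_pos: [568.3, 302.3, 68.3]
orientation: [3.138, -0.142, 0.001]
contact_force: [4.6, -3.2, -8.9]
gripper_width: 0.094
grasp_force: 38.8
t=6.017 tilt 0.101 {'s0': 177.7, 's1': 153.5, 's2': None, 's3': None, 'w0': None, 'w1': 153.9, 'w2': 155.7, 'w3': 172.9} F [ 5. -3. -9.] q7 -2.39
   moved lanes {2} {'s0': 1.1, 's1': 3.2, 'w1': 1.4, 'w2': -4.2, 'w3': 0.5}
```

```bash
sed -i "s/('side','wrist')/('side','wrist','scene')/; s/n\[0\]+str(i)/n[1]+str(i)/; s/in 'sw'/in 'irc'/; s/k.sum()>25/k.sum()>40/" check.py
python3 check.py -b
python3 - <<'E'
from h import *
c=cam('scene'); w=cam('wrist')
im=cv2.resize(c['img'][120:280,280:540],None,fx=2,fy=2)
o=np.zeros((720,640,3),np.uint8); o[:320,:520]=im; o[320:]=w['img']
cv2.imwrite('pics/t1.png',cv2.cvtColor(cv2.resize(o,(533,600)),cv2.COLOR_RGB2BGR))
E
```

```text
t=6.117 tilt 0.102 {'i0': 177.9, 'i1': 153.5, 'i2': None, 'i3': None, 'r0': None, 'r1': 153.9, 'r2': 155.6, 'r3': 173.0, 'c0': 171.4, 'c1': 145.1, 'c2': None, 'c3': None} F [ 1. -7. -1.] q7 -2.39
```

View pics/t1.png

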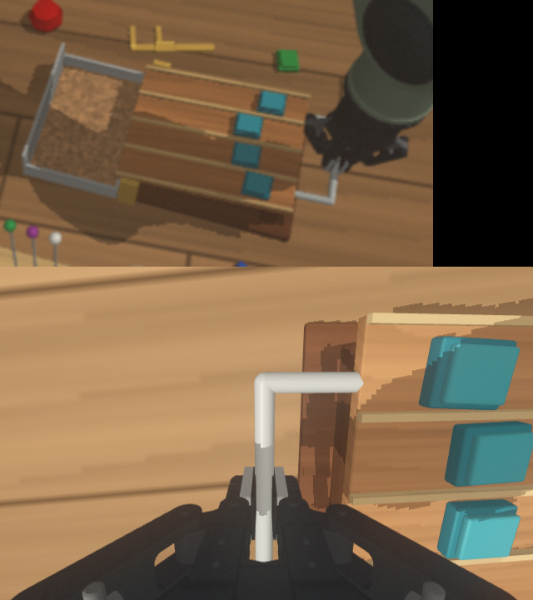

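Everything is unmoved. The scene crop shows all four blanks; the lower two, at about (245,153) and (257,185) in the crop, lie in the arm's shadow, so I'll widen the mask and use the scene camera alone.

```bash
sed -i "s/('side','wrist','scene')/('scene',)/; s/in 'irc'/in 'c'/; s/(85,120,50),(100/(80,80,20),(108/" check.py
python3 check.py -b
```

```text
t=6.367 tilt 0.102 {'c0': 170.2, 'c1': 145.4, 'c2': 150.1, 'c3': 171.0} F [ 1. -5.  1.] q7 -2.39
```

```bash
python3 -m creep '[{"dp":[0,0.005,-0.05],"turn":0,"fingers":1},{"dp":[0,0.005,-0.05],"turn":0,"fingers":1},{"dp":[0,0.005,-0.05],"turn":0,"fingers":1},{"dp":[0,0.006,-0.05],"turn":0,"fingers":1},{"dp":[0,0.006,-0.04],"turn":0,"fingers":1},{"dp":[0,0.006,-0.04],"turn":0,"fingers":1},{"dp":[0,0.006,-0.04],"turn":0,"fingers":1},{"dp":[0,0.006,-0.04],"turn":0,"fingers":1}]' >/dev/null && python3 check.py && python3 -m creep '[{"dp":[0,0.004,-0.026],"turn":0,"fingers":1},{"dp":[0,0.004,-0.026],"turn":0,"fingers":1},{"dp":[0,0.004,-0.026],"turn":0,"fingers":1},{"dp":[0,0.004,-0.026],"turn":0,"fingers":1},{"dp":[0,0.004,-0.026],"turn":0,"fingers":1},{"dp":[0,0.004,-0.026],"turn":0,"fingers":1},{"dp":[0,0.004,-0.026],"turn":0,"fingers":1},{"dp":[0,0.004,-0.026],"turn":0,"fingers":1}]' >/dev/null && python3 check.py && python3 -m creep '[{"dp":[0,0.004,-0.026],"turn":0,"fingers":1},{"dp":[0,0.004,-0.026],"turn":0,"fingers":1},{"dp":[0,0.004,-0.026],"turn":0,"fingers":1},{"dp":[0,0.004,-0.026],"turn":0,"fingers":1},{"dp":[0,0.004,-0.026],"turn":0,"fingers":1},{"dp":[0,0.004,-0.026],"turn":0,"fingers":1},{"dp":[0,0.004,-0.026],"turn":0,"fingers":1},{"dp":[0,0.004,-0.026],"turn":0,"fingers":1}]' >/dev/null && python3 check.py && python3 -m creep '[{"dp":[0,0.005,-0.026],"turn":0,"fingers":1},{"dp":[0,0.005,-0.026],"turn":0,"fingers":1},{"dp":[0,0.005,-0.026],"turn":0,"fingers":1},{"dp":[0,0.005,-0.026],"turn":0,"fingers":1},{"dp":[0,0.005,-0.026],"turn":0,"fingers":1},{"dp":[0,0.005,-0.026],"turn":0,"fingers":1},{"dp":[0,0.005,-0.026],"turn":0,"fingers":1},{"dp":[0,0.005,-0.026],"turn":0,"fingers":1}]' >/dev/null && python3 check.py
```

```text
t=7.083 tilt 0.135 {'c0': 171.3, 'c1': 145.9, 'c2': 150.5, 'c3': 171.2} F [ 4. -3. -8.] q7 -2.39
   moved lanes set() {'c0': 1.1, 'c1': 0.5, 'c2': 0.4, 'c3': 0.2}
t=7.800 tilt 0.154 {'c0': 171.4, 'c1': 146.0, 'c2': 150.6, 'c3': 171.1} F [ 5. -4. -9.] q7 -2.39
   moved lanes set() {'c0': 1.2, 'c1': 0.6, 'c2': 0.5, 'c3': 0.1}
t=8.517 tilt 0.174 {'c0': 171.1, 'c1': 145.9, 'c2': 151.1, 'c3': 171.4} F [ 4. -3. -8.] q7 -2.38
   moved lanes set() {'c0': 0.9, 'c1': 0.5, 'c2': 1.0, 'c3': 0.4}
t=9.233 tilt 0.194 {'c0': 171.3, 'c1': 146.4, 'c2': 151.0, 'c3': 171.8} F [ 4. -3. -8.] q7 -2.38
   moved lanes set() {'c0': 1.1, 'c1': 1.0, 'c2': 0.9, 'c3': 0.8}
```

```bash
python3 -m creep '[{"dp":[0,0.006,-0.03],"turn":0,"fingers":1},{"dp":[0,0.006,-0.03],"turn":0,"fingers":1},{"dp":[0,0.006,-0.03],"turn":0,"fingers":1},{"dp":[0,0.006,-0.03],"turn":0,"fingers":1},{"dp":[0,0.006,-0.03],"turn":0,"fingers":1},{"dp":[0,0.006,-0.03],"turn":0,"fingers":1},{"dp":[0,0.006,-0.03],"turn":0,"fingers":1},{"dp":[0,0.006,-0.03],"turn":0,"fingers":1}]' >/dev/null && python3 check.py && python3 -m creep '[{"dp":[0,0.007,-0.03],"turn":0,"fingers":1},{"dp":[0,0.007,-0.03],"turn":0,"fingers":1},{"dp":[0,0.007,-0.03],"turn":0,"fingers":1},{"dp":[0,0.007,-0.03],"turn":0,"fingers":1},{"dp":[0,0.007,-0.03],"turn":0,"fingers":1},{"dp":[0,0.007,-0.03],"turn":0,"fingers":1},{"dp":[0,0.007,-0.03],"turn":0,"fingers":1},{"dp":[0,0.007,-0.03],"turn":0,"fingers":1}]' >/dev/null && python3 check.py && python3 -m creep '[{"dp":[0,0.008,-0.03],"turn":0,"fingers":1},{"dp":[0,0.008,-0.03],"turn":0,"fingers":1},{"dp":[0,0.008,-0.03],"turn":0,"fingers":1},{"dp":[0,0.008,-0.03],"turn":0,"fingers":1},{"dp":[0,0.008,-0.03],"turn":0,"fingers":1},{"dp":[0,0.008,-0.03],"turn":0,"fingers":1},{"dp":[0,0.008,-0.03],"turn":0,"fingers":1},{"dp":[0,0.008,-0.03],"turn":0,"fingers":1}]' >/dev/null && python3 check.py && python3 -m creep '[{"dp":[0,0.008,-0.03],"turn":0,"fingers":1},{"dp":[0,0.008,-0.03],"turn":0,"fingers":1},{"dp":[0,0.008,-0.03],"turn":0,"fingers":1},{"dp":[0,0.008,-0.03],"turn":0,"fingers":1},{"dp":[0,0.008,-0.03],"turn":0,"fingers":1},{"dp":[0,0.008,-0.03],"turn":0,"fingers":1},{"dp":[0,0.008,-0.03],"turn":0,"fingers":1},{"dp":[0,0.008,-0.03],"turn":0,"fingers":1}]' >/dev/null && python3 check.py && python3 -m creep '[{"dp":[0,0.009,-0.03],"turn":0,"fingers":1},{"dp":[0,0.009,-0.03],"turn":0,"fingers":1},{"dp":[0,0.009,-0.03],"turn":0,"fingers":1},{"dp":[0,0.009,-0.03],"turn":0,"fingers":1},{"dp":[0,0.009,-0.03],"turn":0,"fingers":1},{"dp":[0,0.009,-0.03],"turn":0,"fingers":1},{"dp":[0,0.009,-0.03],"turn":0,"fingers":1},{"dp":[0,0.009,-0.03],"turn":0,"fingers":1}]' >/dev/null && python3 check.py && python3 -m creep '[{"dp":[0,0.01,-0.03],"turn":0,"fingers":1},{"dp":[0,0.01,-0.03],"turn":0,"fingers":1},{"dp":[0,0.01,-0.03],"turn":0,"fingers":1},{"dp":[0,0.01,-0.03],"turn":0,"fingers":1},{"dp":[0,0.01,-0.03],"turn":0,"fingers":1},{"dp":[0,0.01,-0.03],"turn":0,"fingers":1},{"dp":[0,0.01,-0.03],"turn":0,"fingers":1},{"dp":[0,0.01,-0.03],"turn":0,"fingers":1}]' >/dev/null && python3 check.py
```

```text
t=9.950 tilt 0.217 {'c0': 171.8, 'c1': 146.4, 'c2': 150.6, 'c3': 172.0} F [ 6. -3. -8.] q7 -2.38
   moved lanes set() {'c0': 1.6, 'c1': 1.0, 'c2': 0.5, 'c3': 1.0}
t=10.667 tilt 0.241 {'c0': 172.2, 'c1': 145.9, 'c2': 151.6, 'c3': 172.3} F [ 4. -3. -8.] q7 -2.37
   moved lanes set() {'c0': 2.0, 'c1': 0.5, 'c2': 1.5, 'c3': 1.3}
t=11.383 tilt 0.264 {'c0': 172.2, 'c1': 147.0, 'c2': 151.7, 'c3': 172.4} F [ 5. -3. -9.] q7 -2.37
   moved lanes set() {'c0': 2.0, 'c1': 1.6, 'c2': 1.6, 'c3': 1.4}
t=12.100 tilt 0.287 {'c0': 172.5, 'c1': 146.9, 'c2': 151.4, 'c3': 172.3} F [ 4. -2. -8.] q7 -2.37
   moved lanes set() {'c0': 2.3, 'c1': 1.5, 'c2': 1.3, 'c3': 1.3}
t=12.817 tilt 0.311 {'c0': 173.1, 'c1': 147.5, 'c2': 151.5, 'c3': 172.8} F [ 4. -3. -9.] q7 -2.36
   moved lanes set() {'c0': 2.9, 'c1': 2.1, 'c2': 1.4, 'c3': 1.8}
t=13.533 tilt 0.335 {'c0': 172.7, 'c1': 147.8, 'c2': 152.0, 'c3': 173.2} F [ 5. -2. -9.] q7 -2.36
   moved lanes set() {'c0': 2.5, 'c1': 2.4, 'c2': 1.9, 'c3': 2.2}
```

```bash
python3 -m creep '[{"dp":[0,0.011,-0.03],"turn":0,"fingers":1},{"dp":[0,0.011,-0.03],"turn":0,"fingers":1},{"dp":[0,0.011,-0.03],"turn":0,"fingers":1},{"dp":[0,0.011,-0.03],"turn":0,"fingers":1},{"dp":[0,0.011,-0.03],"turn":0,"fingers":1},{"dp":[0,0.011,-0.03],"turn":0,"fingers":1},{"dp":[0,0.011,-0.03],"turn":0,"fingers":1},{"dp":[0,0.011,-0.03],"turn":0,"fingers":1}]' >/dev/null && python3 check.py && python3 -m creep '[{"dp":[0,0.012,-0.03],"turn":0,"fingers":1},{"dp":[0,0.012,-0.03],"turn":0,"fingers":1},{"dp":[0,0.012,-0.03],"turn":0,"fingers":1},{"dp":[0,0.012,-0.03],"turn":0,"fingers":1},{"dp":[0,0.012,-0.03],"turn":0,"fingers":1},{"dp":[0,0.012,-0.03],"turn":0,"fingers":1},{"dp":[0,0.012,-0.03],"turn":0,"fingers":1},{"dp":[0,0.012,-0.03],"turn":0,"fingers":1}]' >/dev/null && python3 check.py && python3 -m creep '[{"dp":[0,0.013,-0.03],"turn":0,"fingers":1},{"dp":[0,0.013,-0.03],"turn":0,"fingers":1},{"dp":[0,0.013,-0.03],"turn":0,"fingers":1},{"dp":[0,0.013,-0.03],"turn":0,"fingers":1},{"dp":[0,0.013,-0.03],"turn":0,"fingers":1},{"dp":[0,0.013,-0.03],"turn":0,"fingers":1},{"dp":[0,0.013,-0.03],"turn":0,"fingers":1},{"dp":[0,0.013,-0.03],"turn":0,"fingers":1}]' >/dev/null && python3 check.py && python3 -m creep '[{"dp":[0,0.014,-0.03],"turn":0,"fingers":1},{"dp":[0,0.014,-0.03],"turn":0,"fingers":1},{"dp":[0,0.014,-0.03],"turn":0,"fingers":1},{"dp":[0,0.014,-0.03],"turn":0,"fingers":1},{"dp":[0,0.014,-0.03],"turn":0,"fingers":1},{"dp":[0,0.014,-0.03],"turn":0,"fingers":1},{"dp":[0,0.014,-0.03],"turn":0,"fingers":1},{"dp":[0,0.014,-0.03],"turn":0,"fingers":1}]' >/dev/null && python3 check.py && python3 -m creep '[{"dp":[0,0.014,-0.03],"turn":0,"fingers":1},{"dp":[0,0.014,-0.03],"turn":0,"fingers":1},{"dp":[0,0.014,-0.03],"turn":0,"fingers":1},{"dp":[0,0.014,-0.03],"turn":0,"fingers":1},{"dp":[0,0.014,-0.03],"turn":0,"fingers":1},{"dp":[0,0.014,-0.03],"turn":0,"fingers":1},{"dp":[0,0.014,-0.03],"turn":0,"fingers":1},{"dp":[0,0.014,-0.03],"turn":0,"fingers":1}]' >/dev/null && python3 check.py
```

```text
t=14.250 tilt 0.359 {'c0': 173.4, 'c1': 148.0, 'c2': 152.0, 'c3': 172.9} F [ 5. -3. -8.] q7 -2.36
   moved lanes set() {'c0': 3.2, 'c1': 2.6, 'c2': 1.9, 'c3': 1.9}
t=14.967 tilt 0.383 {'c0': 173.6, 'c1': 147.6, 'c2': 152.7, 'c3': 173.4} F [ 5. -1. -9.] q7 -2.35
   moved lanes set() {'c0': 3.4, 'c1': 2.2, 'c2': 2.6, 'c3': 2.4}
t=15.683 tilt 0.408 {'c0': 173.6, 'c1': 148.2, 'c2': 153.0, 'c3': 174.1} F [ 5. -1. -9.] q7 -2.35
   moved lanes set() {'c0': 3.4, 'c1': 2.8, 'c2': 2.9, 'c3': 3.1}
t=16.400 tilt 0.433 {'c0': 174.5, 'c1': 148.4, 'c2': 153.0, 'c3': 173.9} F [ 6.  1. -8.] q7 -2.34
   moved lanes set() {'c0': 4.3, 'c1': 3.0, 'c2': 2.9, 'c3': 2.9}
t=17.117 tilt 0.458 {'c0': 173.7, 'c1': 148.8, 'c2': 153.0, 'c3': 174.4} F [ 6.  0. -8.] q7 -2.34
   moved lanes set() {'c0': 3.5, 'c1': 3.4, 'c2': 2.9, 'c3': 3.4}
```

```bash
python3 - <<'E'
from h import *
u=np.array([.0903,.9959]);v=np.array([.9959,-.0903])
c=cam('scene','t2.png');W=world(c);hsv=cv2.cvtColor(c['img'],cv2.COLOR_RGB2HSV)
P=W[c['depth']>0];a=P[:,:2]@u-87.4;x=P[:,:2]@v-536.5
k=(abs(x)<85)&(a>15)&(a<110)&(P[:,2]>40)
for _ in range(3):
    f=np.polyfit(a[k],P[k,2],1); k&=abs(np.polyval(f,a)-P[:,2])<6
print('slope',np.arctan(f[0]),f, k.sum()); print(env.state()['eef_pos'],env.state()['gripper_width'])
E
python3 check.py
```

```text
slope 0.4506501762967911 [ 0.48385721 61.60748926] 2722
[565.87864779 277.2537677  158.8544014 ] 0.09440683758256702
t=17.217 tilt 0.459 {'c0': 174.1, 'c1': 148.6, 'c2': 152.8, 'c3': 172.9} F [ 5. -1. -5.] q7 -2.34
   moved lanes set() {'c0': 3.9, 'c1': 3.2, 'c2': 2.7, 'c3': 1.9}
```

```bash
python3 -m creep '[{"dp":[0,0.012,-0.022],"turn":0,"fingers":1},{"dp":[0,0.012,-0.022],"turn":0,"fingers":1},{"dp":[0,0.012,-0.022],"turn":0,"fingers":1},{"dp":[0,0.012,-0.022],"turn":0,"fingers":1},{"dp":[0,0.012,-0.022],"turn":0,"fingers":1},{"dp":[0,0.012,-0.022],"turn":0,"fingers":1},{"dp":[0,0.012,-0.022],"turn":0,"fingers":1},{"dp":[0,0.012,-0.022],"turn":0,"fingers":1}]' >/dev/null && python3 check.py && python3 -m creep '[{"dp":[0,0,0],"turn":0,"fingers":1},{"dp":[0,0,0],"turn":0,"fingers":1},{"dp":[0,0,0],"turn":0,"fingers":1},{"dp":[0,0,0],"turn":0,"fingers":1}]' >/dev/null && python3 check.py
```

```text
t=17.933 tilt 0.477 {'c0': 173.8, 'c1': 148.8, 'c2': 99.7, 'c3': 119.8} F [ 6.  1. -7.] q7 -2.33
   moved lanes {2, 3} {'c0': 3.6, 'c1': 3.4, 'c2': -50.4, 'c3': -51.2}
```

```bash
python3 -m creep '[{"dp":[0,0,0],"turn":0,"fingers":1},{"dp":[0,0,0],"turn":0,"fingers":1},{"dp":[0,0,0],"turn":0,"fingers":1},{"dp":[0,0,0],"turn":0,"fingers":1},{"dp":[0,0,0],"turn":0,"fingers":1},{"dp":[0,0,0],"turn":0,"fingers":1},{"dp":[0,0,0],"turn":0,"fingers":1},{"dp":[0,0,0],"turn":0,"fingers":1}]' >/dev/null; python3 check.py;  python3 -m creep '[{"dp":[0,0,0],"turn":0,"fingers":1},{"dp":[0,0,0],"turn":0,"fingers":1},{"dp":[0,0,0],"turn":0,"fingers":1},{"dp":[0,0,0],"turn":0,"fingers":1},{"dp":[0,0,0],"turn":0,"fingers":1}]' >/dev/null
python3 - <<'E'
from h import *
u=np.array([.0903,.9959]);v=np.array([.9959,-.0903])
c=cam('scene','t3.png');W=world(c);hsv=cv2.cvtColor(c['img'],cv2.COLOR_RGB2HSV)
m=((cv2.inRange(hsv,(80,80,20),(108,255,255))>0)&(c['depth']>0)&(W[...,2]>3)).astype(np.uint8)
k,l,st,ce=cv2.connectedComponentsWithStats(m)
for i in range(1,k):
    if st[i,4]>30: P=np.median(W[l==i],0);print(ce[i].round(),st[i,4],P.round(),'s',P[:2]@u-87.4,'x',P[:2]@v-536.5)
cv2.imwrite('pics/t3c.png',cv2.cvtColor(cv2.resize(c['img'][120:280,280:540],None,fx=2,fy=2),cv2.COLOR_RGB2BGR))
E
```

```text
t=18.650 tilt 0.477 {'c0': 174.7, 'c1': 149.0, 'c2': -80.3, 'c3': -58.9} F [ 5.  1. -7.] q7 -2.33
   moved lanes {2, 3} {'c0': 4.5, 'c1': 3.6, 'c2': -230.4, 'c3': -229.9}
[76.  4.] 275 [  38. -927.   25.] s -1006.9835788710806 x -414.95513733632725
[440. 165.] 201 [494. 190. 150.] s 146.80394784098385 x -61.70171252556236
[425. 182.] 191 [535. 164. 139.] s 124.29091258817078 x -18.154447536542648
[330. 201.] 159 [557. -36.  22.] s -73.24836605160523 x 21.81890944022541
[325. 216.] 162 [601. -41.  22.] s -73.51605338422536 x 65.33681868517442
```

View pics/t3c.png

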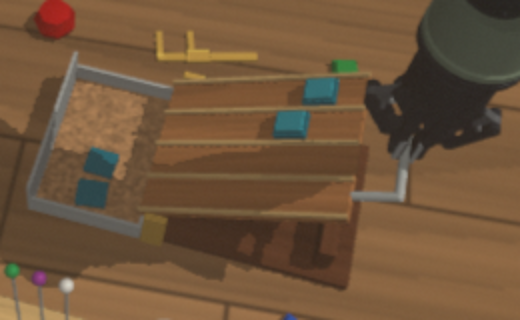

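Blanks from lanes 2 and 3 lie in the tray, at about (101,162) and (92,193) in the crop. The two rough ones stay in lanes 0 and 1, at (321,91) and (291,124). I'll lower the board now.

```bash
python3 -m creep '[{"dp":[0,-0.07,0.15],"turn":0,"fingers":1},{"dp":[0,-0.14,0.3],"turn":0,"fingers":1},{"dp":[0,-0.13,0.3],"turn":0,"fingers":1},{"dp":[0,-0.13,0.3],"turn":0,"fingers":1},{"dp":[0,-0.11,0.3],"turn":0,"fingers":1},{"dp":[0,-0.1,0.3],"turn":0,"fingers":1},{"dp":[0,-0.09,0.3],"turn":0,"fingers":1},{"dp":[0,-0.08,0.3],"turn":0,"fingers":1}]' 
python3 -m creep '[{"dp":[0,-0.07,0.3],"turn":0,"fingers":1},{"dp":[0,-0.06,0.3],"turn":0,"fingers":1},{"dp":[0,-0.05,0.3],"turn":0,"fingers":1},{"dp":[0,-0.04,0.3],"turn":0,"fingers":1},{"dp":[0,-0.03,0.3],"turn":0,"fingers":1},{"dp":[0,-0.02,0.3],"turn":0,"fingers":1},{"dp":[0,-0.01,0.3],"turn":0,"fingers":1},{"dp":[0,0,0.2],"turn":0,"fingers":1}]'; python3 check.py
```

```text
time: 19.83
eef_pos: [567.6, 295.9, 105.6]
orientation: [3.138, -0.141, 0.001]
contact_force: [5.5, -2.9, 2.8]
gripper_width: 0.098
grasp_force: 40.3
time: 20.5
eef_pos: [568.1, 303.4, 48.0]
orientation: [-3.138, 0.141, -0.001]
contact_force: [6.4, 1.6, 3.2]
gripper_width: 0.095
grasp_force: 40.7
t=20.500 tilt 0.025 {'c0': 170.5, 'c1': 144.9, 'c2': -74.4, 'c3': -74.7} F [6. 2. 3.] q7 -2.40
   moved lanes {2, 3} {'c0': 0.3, 'c1': -0.5, 'c2': -224.5, 'c3': -245.7}
```

```bash
python3 -m creep '[{"dp":[0,0,0.15],"turn":0,"fingers":1},{"dp":[0,0,0.15],"turn":0,"fingers":1},{"dp":[0,0,0.05],"turn":0,"fingers":1},{"dp":[0,0,0],"turn":0,"fingers":1}]'
python3 -m creep '[{"dp":[0,0,0],"turn":0,"fingers":0.5},{"dp":[0,0,0],"turn":0,"fingers":0.5},{"dp":[0,0,0],"turn":0,"fingers":0.5},{"dp":[0,0,0],"turn":0,"fingers":0.5}]'
python3 -m creep '[{"dp":[0,0,-0.5],"turn":0,"fingers":0.5},{"dp":[0,0,-1],"turn":0,"fingers":0.5},{"dp":[0,0,-1],"turn":0,"fingers":0.5},{"dp":[0,0,-1],"turn":0,"fingers":0.5},{"dp":[0,0,-1],"turn":0,"fingers":0.5},{"dp":[0,0,-0.5],"turn":0,"fingers":0.5},{"dp":[0,0,0],"turn":0,"fingers":0.5}]'
python3 - <<'E'
from h import *
u=np.array([.0903,.9959]);v=np.array([.9959,-.0903])
for n in('wrist','side'):
    c=cam(n);W=world(c);hsv=cv2.cvtColor(c['img'],cv2.COLOR_RGB2HSV)
    P=W[c['depth']>0];a=P[:,:2]@u-87.4;x=P[:,:2]@v-536.5
    k=(abs(x)<85)&(a>15)&(a<130)&(P[:,2]>40)&(P[:,2]<90); print('slope',np.polyfit(a[k],P[k,2],1),k.sum())
    m=((cv2.inRange(hsv,(80,80,20),(108,255,255))>0)&(c['depth']>0)&(W[...,2]>3)).astype(np.uint8)
    k,l,st,ce=cv2.connectedComponentsWithStats(m)
    for i in range(1,k):
        if st[i,4]>60:
            P=W[l==i]; T=P[P[:,2]>np.percentile(P[:,2],60)-3]; r=cv2.minAreaRect(T[:,:2].astype(np.float32)); p=np.array(r[0])
            print(n,ce[i].round(),st[i,4],'rect',np.round(r[1],1),round(r[2],1),p.round(1),'z',np.median(P[:,2]).round(),'u',p@u,'x',p@v)
s=env.state();print(s['eef_pos'],s['eef_pos'][:2]@u,s['eef_pos'][:2]@v,s['orientation'].round(3),s['time'])
E
```

```text
time: 20.88
eef_pos: [568.3, 303.6, 41.8]
orientation: [-3.138, 0.141, -0.002]
contact_force: [-4.1, -5.3, 33.4]
gripper_width: 0.098
grasp_force: 44.3
time: 21.22
eef_pos: [567.2, 302.9, 39.6]
orientation: [3.138, -0.14, -0.002]
contact_force: [-0.9, -0.5, 0.3]
gripper_width: 0.499
grasp_force: 0.0
time: 21.8
eef_pos: [568.9, 303.5, 168.8]
orientation: [-3.136, 0.141, -0.006]
contact_force: [-0.2, 0.4, -0.3]
gripper_width: 0.498
grasp_force: 0.0
slope [4.41704348e-04 5.89676185e+01] 28386
wrist [410.   2.] 82 rect [14.8  5.8] 65.5 [716.1 214.6] z 12.0 u 278.3723687423706 x 693.7956462356568
wrist [464. 229.] 1726 rect [30.6 26.2] 83.9 [536.  186.2] z 72.0 u 233.84769796142578 x 516.9406604125977
wrist [430. 275.] 1325 rect [117.3  30.8] 33.5 [531.9 235.2] z 72.0 u 282.2955480117798 x 508.45233974456784
slope [1.54197982e-03 6.23635504e+01] 2074
side [493.  55.] 730 rect [81.  80.9] 50.6 [   3.5 -941.6] z 69.0 u -937.4039035064698 x 88.47533894958497
side [320. 207.] 132 rect [ 31.  359.6] 3.4 [546.5 126.3] z 22.0 u 175.15862387542725 x 532.8117021621704
side [316. 269.] 243 rect [32.7 25.5] 84.6 [534.4 186.3] z 75.0 u 233.74315737609862 x 515.3723660491944
side [334. 284.] 270 rect [32.1 26.6] 85.8 [494.7 214.7] z 75.0 u 258.5364736206055 x 473.3167780700683
[567.65767959 302.71997395 165.36525457] 352.738310521168 537.9946694523255 [-3.138  0.141 -0.   ] 21.9
```

```bash
python3 -m creep '[{"dp":[-0.18,0.96,0],"turn":0,"fingers":0.3},{"dp":[-0.18,0.95,0],"turn":0,"fingers":0.3},{"dp":[-0.18,0.95,0],"turn":0,"fingers":0.3},{"dp":[-0.18,0.95,0],"turn":0,"fingers":0.3},{"dp":[-0.16,0.95,0.4],"turn":0,"fingers":0.3},{"dp":[0,0,1],"turn":0,"fingers":0.3},{"dp":[0,0,1],"turn":0,"fingers":0.3},{"dp":[0,0,0.4],"turn":0,"fingers":0.3}]' 25 >/dev/null
python3 -m creep '[{"dp":[0,0,0],"turn":0,"fingers":0.3},{"dp":[0,0,0],"turn":0,"fingers":0.3}]'
python3 - <<'E'
from h import *
u=np.array([.0903,.9959]);v=np.array([.9959,-.0903])
s=env.state();print(s['eef_pos'],s['eef_pos'][:2]@u,s['eef_pos'][:2]@v,s['orientation'].round(3),s['time'])
E
```

```text
time: 22.73
eef_pos: [534.8, 186.5, 95.0]
orientation: [3.138, -0.14, -0.002]
contact_force: [0.2, 0.5, -0.1]
gripper_width: 0.703
grasp_force: 0.0
[534.8288153  186.46964426  94.96569836] 234.00016074283616 515.7978082760222 [ 3.138e+00 -1.400e-01 -2.000e-03] 22.7333
```

```bash
python3 -m creep '[{"dp":[0,0,0.7],"turn":0,"fingers":0.3},{"dp":[0,0,0.5],"turn":0,"fingers":0.3},{"dp":[0,0,0.15],"turn":0,"fingers":0.3},{"dp":[0,0,0],"turn":0,"fingers":0.3},{"dp":[0,0,0],"turn":0,"fingers":0.3}]' 25
python3 -m creep '[{"dp":[0,0,0],"turn":0,"fingers":1},{"dp":[0,0,0],"turn":0,"fingers":1},{"dp":[0,0,0],"turn":0,"fingers":1},{"dp":[0,0,0],"turn":0,"fingers":1},{"dp":[0,0,0],"turn":0,"fingers":1}]' 25
```

```text
time: 23.15
eef_pos: [535.3, 186.4, 62.0]
orientation: [-3.138, 0.141, -0.0]
contact_force: [-0.0, 1.0, 0.5]
gripper_width: 0.7
grasp_force: 0.0
time: 23.57
eef_pos: [535.5, 186.4, 62.4]
orientation: [-3.138, 0.141, -0.001]
contact_force: [-1.9, -0.4, 6.0]
gripper_width: 0.414
grasp_force: 24.3
```

```bash
python3 -m creep '[{"dp":[0,0,-0.4],"turn":0,"fingers":1},{"dp":[0,0,-0.8],"turn":0,"fingers":1},{"dp":[0,0,-1],"turn":0,"fingers":1},{"dp":[0,0.3,-0.8],"turn":0,"fingers":1},{"dp":[0,0.7,-0.3],"turn":0,"fingers":1},{"dp":[0.1,1,0],"turn":0,"fingers":1},{"dp":[0.1,1,0],"turn":0,"fingers":1},{"dp":[0.1,1,0],"turn":0,"fingers":1}]'
python3 -m creep '[{"dp":[0.1,1,0],"turn":0,"fingers":1},{"dp":[0,1,0],"turn":0,"fingers":1},{"dp":[0,1,0],"turn":0,"fingers":1},{"dp":[0,1,0],"turn":0,"fingers":1},{"dp":[0,1,0],"turn":0,"fingers":1},{"dp":[0,1,0],"turn":0,"fingers":1},{"dp":[0,1,0],"turn":0,"fingers":1},{"dp":[0,1,0],"turn":0,"fingers":1}]' >/dev/null
python3 -m creep '[{"dp":[0,1,0],"turn":0,"fingers":1},{"dp":[0,1,0],"turn":0,"fingers":1},{"dp":[0,1,0],"turn":0,"fingers":1},{"dp":[0,1,0],"turn":0,"fingers":1},{"dp":[0,1,0],"turn":0,"fingers":1},{"dp":[0,1,0],"turn":0,"fingers":1},{"dp":[0,0.7,0],"turn":0,"fingers":1},{"dp":[0,0.4,0],"turn":0,"fingers":1}]' >/dev/null
python3 -m creep '[{"dp":[0,0,0],"turn":0,"fingers":1},{"dp":[0,0,0],"turn":0,"fingers":1}]'
python3 - <<'E'
from h import *
u=np.array([.0903,.9959]);v=np.array([.9959,-.0903])
s=env.state();print(s['q'].round(2),s['eef_pos'][:2]@u,s['eef_pos'][:2]@v)
c=cam('scene','sc.png');W=world(c);hsv=cv2.cvtColor(c['img'],cv2.COLOR_RGB2HSV)
m=(cv2.inRange(hsv,(2,110,60),(13,255,255))>0)&(c['depth']>0)&(W[...,2]<35)&(abs(W[...,0]-470)<110)&(abs(W[...,1]+361)<110)
P=W[m];print(len(P),P.min(0),P.max(0))
E
```

```text
time: 24.23
eef_pos: [533.8, 85.0, 145.3]
orientation: [-3.138, 0.14, -0.002]
contact_force: [0.3, -0.1, -0.5]
gripper_width: 0.408
grasp_force: 25.5
time: 25.73
eef_pos: [502.5, -289.7, 144.4]
orientation: [-3.138, 0.141, -0.0]
contact_force: [-0.3, 0.7, -0.5]
gripper_width: 0.408
grasp_force: 25.5
[ 0.54  0.56 -0.17  1.79  0.13  0.8  -1.35] -243.14005730455787 526.5532647414715
2738 [ 361.78518011 -468.2154066    -4.8856448 ] [ 571.67840829 -257.76279986   28.97538032]
```

```bash
python3 -m creep '[{"dp":[0,1,0],"turn":0,"fingers":1},{"dp":[0,1,0],"turn":0,"fingers":1},{"dp":[0,0.94,0.4],"turn":0,"fingers":1},{"dp":[0,0,1],"turn":0,"fingers":1},{"dp":[0,0,1],"turn":0,"fingers":1},{"dp":[0,0,1],"turn":0,"fingers":1},{"dp":[0,0,0.6],"turn":0,"fingers":1},{"dp":[0,0,0.2],"turn":0,"fingers":1}]' 
python3 -m creep '[{"dp":[0,0,0],"turn":0,"fingers":1},{"dp":[0,0,0],"turn":0,"fingers":1}]'
python3 - <<'E'
from h import *
s=env.state()
a=cam('wrist'); b=cam('side')
o=np.zeros((600,640,3),np.uint8); o[:400]=a['img']; o[400:]=cv2.resize(b['img'][85:185,200:520],(640,200))
cv2.imwrite('pics/p1.png',cv2.cvtColor(o,cv2.COLOR_RGB2BGR))
E
```

```text
time: 26.45
eef_pos: [495.4, -361.1, 36.8]
orientation: [-3.136, 0.138, 0.004]
contact_force: [-0.3, 0.1, -0.1]
gripper_width: 0.412
grasp_force: 25.5
time: 26.62
eef_pos: [496.5, -362.8, 39.9]
orientation: [3.138, -0.139, 0.001]
contact_force: [0.7, -0.3, -0.1]
gripper_width: 0.413
grasp_force: 25.5
```

View pics/p1.png

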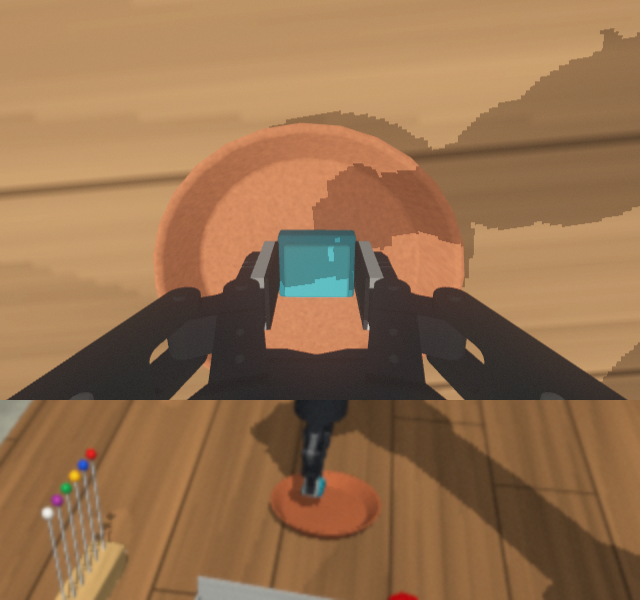

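The blank is held between the pads at (317,265), inside the saucer rim. I'll lower the last 30 mm and release.

```bash
python3 -m creep '[{"dp":[0,0,0.4],"turn":0,"fingers":1},{"dp":[0,0,0.4],"turn":0,"fingers":1},{"dp":[0,0,0.3],"turn":0,"fingers":1},{"dp":[0,0,0.12],"turn":0,"fingers":1},{"dp":[0,0,0],"turn":0,"fingers":1},{"dp":[0,0,0],"turn":0,"fingers":1}]'
```

```text
time: 27.22
eef_pos: [495.6, -363.2, 7.9]
orientation: [-3.138, 0.141, 0.001]
contact_force: [0.0, 0.9, -0.5]
gripper_width: 0.411
grasp_force: 26.8
```

```bash
python3 -m creep '[{"dp":[0,0,0],"turn":0,"fingers":0.45},{"dp":[0,0,0],"turn":0,"fingers":0.45},{"dp":[0,0,0],"turn":0,"fingers":0.45},{"dp":[0,0,-0.3],"turn":0,"fingers":0.45},{"dp":[0,0,-0.8],"turn":0,"fingers":0.45},{"dp":[0,0,-1],"turn":0,"fingers":0.45},{"dp":[0,0,-1],"turn":0,"fingers":0.4},{"dp":[0,0,-1],"turn":0,"fingers":0.3}]'
python3 -m creep '[{"dp":[0,-0.4,-1],"turn":0,"fingers":0.3},{"dp":[0,-1,-0.5],"turn":0,"fingers":0.3},{"dp":[-0.1,-1,0],"turn":0,"fingers":0.3},{"dp":[-0.1,-1,0],"turn":0,"fingers":0.3},{"dp":[-0.1,-1,0],"turn":0,"fingers":0.3},{"dp":[-0.1,-1,0],"turn":0,"fingers":0.3},{"dp":[-0.1,-1,0],"turn":0,"fingers":0.3},{"dp":[-0.1,-1,0],"turn":0,"fingers":0.3}]'
python3 - <<'E'
from h import *
u=np.array([.0903,.9959]);v=np.array([.9959,-.0903])
c=cam('scene','sc2.png');W=world(c);hsv=cv2.cvtColor(c['img'],cv2.COLOR_RGB2HSV)
m=((cv2.inRange(hsv,(80,80,20),(108,255,255))>0)&(c['depth']>0)&(W[...,2]>3)).astype(np.uint8)
k,l,st,ce=cv2.connectedComponentsWithStats(m)
for i in range(1,k):
    if st[i,4]>30: P=np.median(W[l==i],0);print(ce[i].round(),st[i,4],P.round(),'u',P[:2]@u,'x',P[:2]@v)
m=((cv2.inRange(hsv,(3,120,60),(12,255,255))>0)&(c['depth']>0)&(W[...,2]<40)&(abs(W[...,0]-470)<100)&(abs(W[...,1]+361)<100)).astype(np.uint8)
k,l,st,ce=cv2.connectedComponentsWithStats(m);i=1+st[1:,4].argmax();P=W[l==i];r=cv2.minAreaRect(P[:,:2].astype(np.float32));print('saucer',r,st[i,4])
E
```

```text
time: 27.88
eef_pos: [495.6, -363.4, 112.7]
orientation: [-3.138, 0.141, -0.0]
contact_force: [0.5, 0.2, 0.7]
gripper_width: 0.697
grasp_force: 0.0
time: 28.55
eef_pos: [497.3, -176.7, 149.2]
orientation: [3.138, -0.141, 0.001]
contact_force: [0.4, 0.3, -0.9]
gripper_width: 0.702
grasp_force: 0.0
[76.  5.] 280 [  38. -927.   25.] u -919.969994038535 x 121.95729219596343
[207. 158.] 143 [ 496. -361.   20.] u -315.1519174487244 x 527.0456225722359
[442. 185.] 163 [496. 213.  75.] u 257.2898442037625 x 475.074656333946
[330. 201.] 161 [557. -37.  22.] u 13.629253359059103 x 557.806041012435
[325. 216.] 169 [600. -41.  21.] u 13.563531463116288 x 601.2042259125992
saucer ((465.51025390625, -361.498046875), (190.92733764648438, 174.75131225585938), 48.414207458496094) 2786
```

```bash
python3 -m creep '[{"dp":[-0.1,-1,0],"turn":0,"fingers":0.3},{"dp":[-0.1,-1,0],"turn":0,"fingers":0.3},{"dp":[-0.1,-1,0],"turn":0,"fingers":0.3},{"dp":[-0.1,-1,0],"turn":0,"fingers":0.3},{"dp":[-0.1,-1,0],"turn":0,"fingers":0.3},{"dp":[-0.1,-1,0],"turn":0,"fingers":0.3},{"dp":[-0.1,-1,0],"turn":0,"fingers":0.3},{"dp":[-0.1,-1,0],"turn":0,"fingers":0.3}]' >/dev/null
python3 -m creep '[{"dp":[-0.1,-1,0],"turn":0,"fingers":0.3},{"dp":[-0.1,-1,0],"turn":0,"fingers":0.3},{"dp":[-0.1,-1,0],"turn":0,"fingers":0.3},{"dp":[-0.1,-1,0],"turn":0,"fingers":0.3},{"dp":[-0.1,-1,0],"turn":0,"fingers":0.3},{"dp":[0,-0.8,0],"turn":0,"fingers":0.3},{"dp":[0,0,0],"turn":0,"fingers":0.3},{"dp":[0,0,0],"turn":0,"fingers":0.3}]' >/dev/null
python3 - <<'E'
from h import *
u=np.array([.0903,.9959]);v=np.array([.9959,-.0903])
s=env.state();print(s['time'],s['q'].round(2),s['eef_pos'],(s['eef_pos'][:2]@u-258.4)/25,(473-s['eef_pos'][:2]@v)/25)
E
```

```text
29.9333 [-0.27  0.48 -0.23  1.93  0.15  0.74 -2.25] [495.89767272 169.45307267 148.87151841] -1.794485003131281 -0.22251519202334066
```

```bash
python3 -m creep '[{"dp":[-0.11,-0.9,0],"turn":0,"fingers":0.3},{"dp":[-0.11,-0.9,0],"turn":0,"fingers":0.3},{"dp":[0,0,0.6],"turn":0,"fingers":0.3},{"dp":[0,0,1],"turn":0,"fingers":0.3},{"dp":[0,0,0.6],"turn":0,"fingers":0.3},{"dp":[0,0,0],"turn":0,"fingers":0.3},{"dp":[0,0,0],"turn":0,"fingers":0.3}]' >/dev/null
python3 - <<'E'
from h import *
u=np.array([.0903,.9959]);v=np.array([.9959,-.0903])
s=env.state();print(s['time'],s['q'].round(2),s['eef_pos'],s['eef_pos'][:2]@u-258.4,473-s['eef_pos'][:2]@v)
E
```

```text
30.5167 [-0.36  0.58 -0.21  1.93  0.19  0.65 -2.35] [494.48072229 212.90820189  93.6143209 ] -1.7131125146702857 -0.2277406969287199
```

```bash
python3 -m creep '[{"dp":[0,-0.06,0.6],"turn":0,"fingers":0.3},{"dp":[0,0,0.5],"turn":0,"fingers":0.3},{"dp":[0,0,0.16],"turn":0,"fingers":0.3},{"dp":[0,0,0],"turn":0,"fingers":0.3},{"dp":[0,0,0],"turn":0,"fingers":0.3}]' 25
python3 -m creep '[{"dp":[0,0,0],"turn":0,"fingers":1},{"dp":[0,0,0],"turn":0,"fingers":1},{"dp":[0,0,0],"turn":0,"fingers":1},{"dp":[0,0,0],"turn":0,"fingers":1},{"dp":[0,0,0],"turn":0,"fingers":1}]' 25
```

```text
time: 30.93
eef_pos: [495.1, 215.4, 63.1]
orientation: [-3.138, 0.142, -0.001]
contact_force: [0.3, -0.1, -0.4]
gripper_width: 0.696
grasp_force: 0.0
time: 31.35
eef_pos: [495.1, 215.6, 63.0]
orientation: [-3.138, 0.141, -0.002]
contact_force: [-1.3, -1.5, 9.4]
gripper_width: 0.408
grasp_force: 24.3
```

```bash
python3 -m creep '[{"dp":[0,0,-0.4],"turn":0,"fingers":1},{"dp":[0,0,-0.8],"turn":0,"fingers":1},{"dp":[0,0,-1],"turn":0,"fingers":1},{"dp":[0,0.3,-0.8],"turn":0,"fingers":1},{"dp":[0,0.7,-0.3],"turn":0,"fingers":1},{"dp":[0,1,0],"turn":0,"fingers":1},{"dp":[0,1,0],"turn":0,"fingers":1},{"dp":[0,1,0],"turn":0,"fingers":1}]'
python3 -m creep '[{"dp":[0,1,0],"turn":0,"fingers":1},{"dp":[0,1,0],"turn":0,"fingers":1},{"dp":[0,1,0],"turn":0,"fingers":1},{"dp":[0,1,0],"turn":0,"fingers":1},{"dp":[0,1,0],"turn":0,"fingers":1},{"dp":[0,1,0],"turn":0,"fingers":1},{"dp":[0,1,0],"turn":0,"fingers":1},{"dp":[0,1,0],"turn":0,"fingers":1}]' >/dev/null
python3 -m creep '[{"dp":[0,1,0],"turn":0,"fingers":1},{"dp":[0,1,0],"turn":0,"fingers":1},{"dp":[0,1,0],"turn":0,"fingers":1},{"dp":[0,1,0],"turn":0,"fingers":1},{"dp":[0,1,0],"turn":0,"fingers":1},{"dp":[0,1,0],"turn":0,"fingers":1},{"dp":[0,1,0],"turn":0,"fingers":1},{"dp":[0,1,0],"turn":0,"fingers":1}]' >/dev/null
python3 -m creep '[{"dp":[0,1,0],"turn":0,"fingers":1},{"dp":[0,1,0],"turn":0,"fingers":1},{"dp":[0,0.7,0],"turn":0,"fingers":1},{"dp":[0,0.3,0],"turn":0,"fingers":1},{"dp":[0,0,0],"turn":0,"fingers":1},{"dp":[0,0,0],"turn":0,"fingers":1}]'
```

```text
time: 32.02
eef_pos: [485.6, 115.0, 145.7]
orientation: [-3.138, 0.14, -0.002]
contact_force: [0.6, -0.5, -0.5]
gripper_width: 0.409
grasp_force: 25.6
time: 33.85
eef_pos: [443.3, -356.5, 144.9]
orientation: [-3.138, 0.141, -0.0]
contact_force: [0.3, 0.5, -1.0]
gripper_width: 0.408
grasp_force: 25.6
```

```bash
python3 -m creep '[{"dp":[0,0.1,0.5],"turn":0,"fingers":1},{"dp":[0,0,1],"turn":0,"fingers":1},{"dp":[0,0,1],"turn":0,"fingers":1},{"dp":[0,0,1],"turn":0,"fingers":1},{"dp":[0,0,0.5],"turn":0,"fingers":1},{"dp":[0,0,0.2],"turn":0,"fingers":1},{"dp":[0,0,0],"turn":0,"fingers":1},{"dp":[0,0,0],"turn":0,"fingers":1}]'
python3 -c "
from h import *
cam('wrist','p2.png')"
```

```text
time: 34.52
eef_pos: [443.4, -359.6, 40.3]
orientation: [3.138, -0.14, 0.001]
contact_force: [-0.7, -0.3, 0.8]
gripper_width: 0.41
grasp_force: 25.6
```

View pics/p2.png

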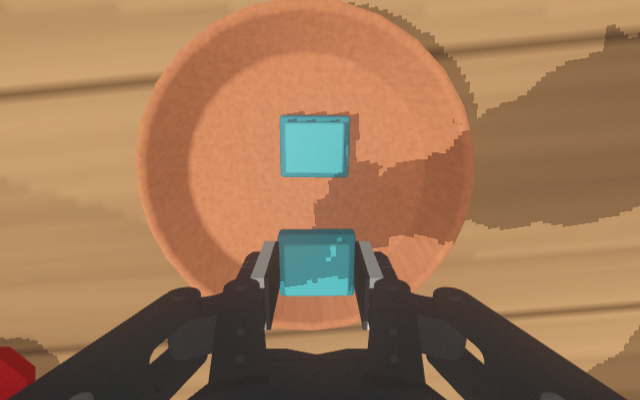

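Run:
```python
from h import *
for n in('wrist','scene'):
    c=cam(n);W=world(c);hsv=cv2.cvtColor(c['img'],cv2.COLOR_RGB2HSV)
    if n=='wrist': print(W[147,315],W[52,310],W[165,200],W[165,410],W[2,306],W[165,140],W[165,470],W[265,317],c['position'],c['orientation'])
    m=(cv2.inRange(hsv,(2,110,40),(12,255,255))>0)&(c['depth']>0)&(W[...,2]>18)&(W[...,2]<32)&(np.hypot(W[...,0]-470,W[...,1]+361)<110)
    P=W[m][:,:2]; A=np.c_[2*P,np.ones(len(P))]; 
    s=np.linalg.lstsq(A,(P**2).sum(1),rcond=None)[0]; print(n,len(P),s[:2],np.sqrt(s[2]+s[0]**2+s[1]**2))
```

```text
[ 495.25019226 -364.16344446   18.69386523] [ 540.92205873 -365.76382705    6.83129975] [ 489.29704842 -299.33248759    3.71867126] [ 479.12625274 -415.32916528    5.0308381 ] [ 558.50600722 -365.9962867    23.15097011] [ 494.70967033 -277.14995408   23.33663541] [ 480.0224098  -440.08539893   22.88331599] [ 446.29334289 -360.74332204   50.1659623 ] [ 514.38261944 -366.53188072  181.9762975 ] [ 1.98221438 -2.16785816 -0.30437663]
wrist 17392 [ 476.25576189 -357.20046529] 80.39685992298581
scene 552 [ 475.48807487 -356.05871767] 79.90830728170559
```

The first blank lies flat at (315,147) and the second is held at (317,265). The rim fit puts the saucer centre at about (475,-358), so I'll shift 6 mm inward and set it down.

```bash
python3 -m creep '[{"dp":[0.25,0,0],"turn":0,"fingers":1},{"dp":[0,0,0.4],"turn":0,"fingers":1},{"dp":[0,0,0.4],"turn":0,"fingers":1},{"dp":[0,0,0.3],"turn":0,"fingers":1},{"dp":[0,0,0.12],"turn":0,"fingers":1},{"dp":[0,0,0],"turn":0,"fingers":1},{"dp":[0,0,0],"turn":0,"fingers":1}]'
python3 -m creep '[{"dp":[0,0,0],"turn":0,"fingers":0.45},{"dp":[0,0,0],"turn":0,"fingers":0.45},{"dp":[0,0,0],"turn":0,"fingers":0.45},{"dp":[0,0,-0.3],"turn":0,"fingers":0.45},{"dp":[0,0,-0.8],"turn":0,"fingers":0.45},{"dp":[0,0,-1],"turn":0,"fingers":0.45},{"dp":[0,0,-1],"turn":0,"fingers":0.4},{"dp":[0,0,-1],"turn":0,"fingers":0.3}]'
python3 -m creep '[{"dp":[0,0,-1],"turn":0,"fingers":0.3},{"dp":[0,0,-1],"turn":0,"fingers":0.3},{"dp":[0,0,0],"turn":0,"fingers":0.3},{"dp":[0,0,0],"turn":0,"fingers":0.3}]'
python3 - <<'E'
from h import *
c=cam('scene');w=cam('wrist')
W=world(c);hsv=cv2.cvtColor(c['img'],cv2.COLOR_RGB2HSV)
m=((cv2.inRange(hsv,(80,80,20),(108,255,255))>0)&(c['depth']>0)&(W[...,2]>3)).astype(np.uint8)
k,l,st,ce=cv2.connectedComponentsWithStats(m)
for i in range(1,k):
    if st[i,4]>30: print(ce[i].round(),st[i,4],np.median(W[l==i],0).round())
o=np.vstack([c['img'][60:320],w['img'][:340]]);cv2.imwrite('pics/f.png',cv2.cvtColor(o,cv2.COLOR_RGB2BGR))
E
```

```text
time: 35.25
eef_pos: [448.9, -359.9, 8.3]
orientation: [-3.138, 0.141, 0.001]
contact_force: [0.2, 0.2, 1.0]
gripper_width: 0.413
grasp_force: 28.0
time: 35.92
eef_pos: [448.9, -360.1, 113.1]
orientation: [-3.138, 0.141, 0.0]
contact_force: [0.0, -1.3, 0.0]
gripper_width: 0.698
grasp_force: 0.0
time: 36.25
eef_pos: [449.6, -360.7, 163.2]
orientation: [3.137, -0.141, 0.004]
contact_force: [0.2, -0.3, -1.2]
gripper_width: 0.697
grasp_force: 0.0
[76.  5.] 288 [  39. -928.   24.]
[214. 143.] 134 [ 451. -359.   20.]
[207. 158.] 144 [ 496. -361.   20.]
[330. 201.] 163 [558. -37.  22.]
[325. 216.] 167 [600. -41.  22.]
```

View pics/f.png

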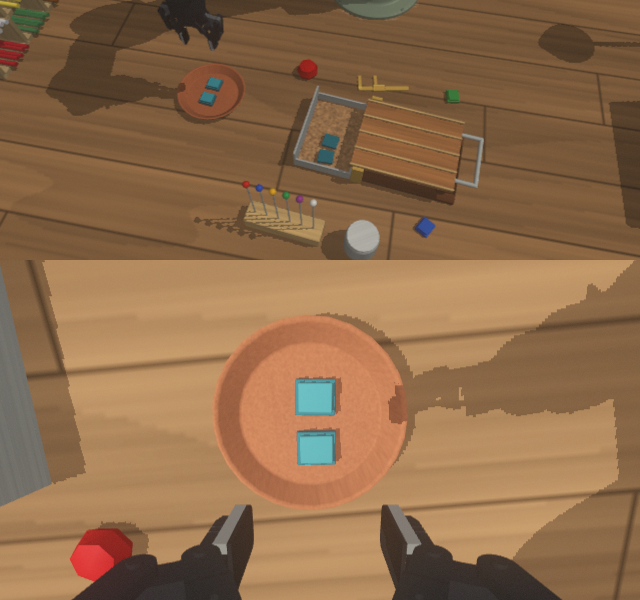

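Both rough blanks lie flat in the saucer at (315,397) and (316,448). The polished ones are in the tray at (330,141) and (325,156), the board is flat and the bystanders are in place.

```bash
python3 -c "
from plant import env
print(env.job_done())"
```

```text
the job is handed in; nothing more can be done
None
```

The job is handed in (the hand-in call gave no verdict): the two polished blanks slid by themselves into the steel tray at about 0.47 rad tilt, the board is flat again, the two rough blanks are set down in the saucer, and the bystanders were left alone.

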